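# Lift a sagging bolt out of its bent keeper and hold the guard gate ajar

### The arm

A 6-joint arm with a two-finger parallel gripper is mounted at the origin on the work surface. World frame = base frame: x ahead of the robot, y to its left, z up, the work surface at z = 0. Lengths are in m, angles in degrees, forces in N, time in s.
With the tool pointing down it reaches from about 0.4 to 0.825 m from the base axis. Payload 7 kg.
Tool frame: the origin (TCP) lies between the finger pads; the fingertips stand ctrl.tip_extent ahead of it and the grasp point (between the pads) lies 2 mm behind it (ctrl.tip_extent is the distance from the TCP to the fingertips, in m); z points along the fingers, y is the direction in which the jaws open and shut (so a half turn about z gives the same grasp; the last joint's range is limited). The gripper opens to 88 mm and grips with 3 to 60 N. Pads are 19 mm wide; open, the fingers measure 130 mm over their backs; the gripper's body (78 mm by 193 mm) begins 47 mm behind the grasp point.
Start: joints at [-58.952, 20.546, 0.682, 0, -70.136, -16.507], TCP at [0.169, -0.653, 0.244] pointing down, gripper open.
Joint ranges: [-176.03, 176.03], [-82.01, 121.73], [-58.28, 71.71], [-173.87, 95.51], [-174.79, -0.11], [-173.66, 173.66]. Speed limits (degrees/s): [136.94, 136.94, 172.46, 180, 180, 180].

### API

Orientations are given as [roll, pitch, yaw] about the fixed x, y, z axes, in that order (R = Rz(yaw) Ry(pitch) Rx(roll)).
In Python, from plant import ctrl gives the robot as it stands.
- The arm moves only by the shell command python3 -m handwheel 'ROWS' [OPENING]. ROWS is JSON, a list of rows, each a list of 6 numbers: the shift along the tool's x, y, z in m, then the turn, a rotation vector about the tool's x, y, z in rad. In form: [[dx, dy, dz, ax, ay, az], ...]. A call has 1 to 8 rows; each row is the pose to reach, as a shift and turn from the pose commanded when the call began, along the tool's axes at that moment; what a row does not reach only later rows make up. A row lasts 1/8 s, in which the tool goes at most 62.5 mm and 10.7 degrees, less where a joint would pass 70% of its speed; a pose out of reach is approached as far as the arm can. A call with a gripper value outside its range is refused whole. OPENING is the closure, from -1 (fully open) to 1 (shut), so that 0 is half open, set as the call begins (- or left out, the last holds). The fingers move at their own pace and stop on an object; the grip force is fixed at half the most. Time passes only in rows, so rows that repeat a pose let the fingers close. It gives the time, the measured TCP pose, the force and the opening at its end, in the units of the state.
- ctrl.get_obs(): the state, without advancing time (a new reading comes with each control period).
- ctrl.snapshot(name): name is "scene" or "side" or "wrist"; returns a dict with "img" (400x640x3 uint8, blue, green, red), "fx", "fy", "cx", "cy" (pixels), "R" (3x3) and "t" (3): a world point X has camera coordinates R X + t. Camera axes: x right, y down, z forward; pixel columns grow to the right and rows downward; lengths in m; the calibration is good to about 2 mm. The wrist camera is an equidistant fisheye: a pixel r from the principal point sees the ray r / f radians off the axis. A picture is of the moment at which its call begins. There is no depth.
- ctrl.close_job(): hands the job in, once; it reports no verdict.
The state is a dict: "clock": time; "joint_pos": joint angles; "qvel": joint speeds; "tau": joint torques, N m; "tool_pos": TCP position; "orientation": TCP orientation; "force": force on the tool from outside, world axes, zero at the start; "moment": the same for the moment, N m; "opening": finger opening in m.
Only numpy, scipy, OpenCV 4.12 (cv2) and the standard library are available. Lean on these libraries where they do the work, as an engineer would, in place of code of your own. Each camera call takes 0.05 s, during which the arm holds its last target.

### The job

Hot parts are cooling in the mesh guard pen on the welding bench. Take the gate's sliding bolt by its knob, lift the sagging bolt so that its turned-down nose clears the bent lip of the keeper as you draw it back, without wrenching at the keeper, and then pull the gate towards you by the same knob until it is ajar, about a hand's width (10 cm) open at its free edge. The gate's closer pulls it shut again, so finish still holding the knob, with the gate standing still at that opening; leave everything else on the bench where it is.

Things in the scene. Friction and masses are not known exactly. Their poses are not given: they have to be found in the camera images.
- pen: Low open-topped guard pen of grey steel, fixed, 410 mm wide (y), 270 deep (x), 222 high, walls of thin upright rods. Origin on the bench, straight below the shut gate's front face, at the middle between its posts; x points into the pen through the shut gate, y runs along the gate from the latch post (-y) to the hinge post (+y), z up. It stands up to 0.25 rad askew.
- gate (a joint): Gate angle, rad: 0 shut, grows as it swings out towards the robot (to 1.3). Gate 312 mm wide, 212 high, 20 thick, about 2.2 kg; free edge 316 mm from the hinge axis, so 0.32 opens it 100 mm there. A spring closer always pulls it shut: 0.6 N m when shut, plus 1.0 N m per rad. With the bolt in the keeper it gives only 0.01 to 0.03 rad.
- gate_hinge (a point): Point on the gate's upright hinge axis, at the bolt's height (195 mm above the bench); the gate hangs from it on the pen's +y side.
- gate_edge (a point): Point on the front face of the gate's free edge (its latch side), at the bolt's height; it moves with the gate.
- bolt (a joint): How far the bolt is drawn back along its own length, m: 0 fully shot, 0.055 end of travel. It slides towards the hinge side (pen's +y) with 1.5 N friction and stays where left. The nose is out of the keeper and the gate free from 0.036 (0.045 for margin). Bolt: 14 mm round steel rod along the gate's front, its end turned straight down to a nose reaching 20 mm below the rod's axis.
- bolt_sag (a joint): Tilt of the bolt about its rear guide, rad: 0 level, negative nose down. Worn guides leave it -0.12 to +0.02; left alone it sags to -0.12 (3 to 5 N at the knob lift it). Sagged, its nose hangs behind the keeper's lip and catches on it after about 6 mm of draw from fully shot; lifted to -0.04 or higher it passes over. Keep it lifted until drawn 0.030.
- bolt_pivot (a point): Centre of the bolt's rear guide, a pivoting sleeve on the gate's front about which the bolt tilts and through which it slides: on the level bolt's axis, 20 mm in front of the gate's face, 195 mm above the bench, 188 mm along the gate from the hinge axis.
- knob: The bolt's knob: a level steel stub, 14 mm thick, square to the gate, pointing at the robot, with a 20 mm button on its end. Origin on the stub's axis at the place to take hold, 54 mm in front of the gate's face, 70 mm minus the draw from the rear guide on the nose side; bare stub 20 mm towards the gate and 18 mm towards the button. x points at the gate, y along the bolt to the hinge.
- front_guide (a point): Middle of the worn front guide, a strap 14 mm wide on the gate's front through which the bolt passes, 93 mm from the rear guide on the nose side. It reaches 34 mm out from the gate's face, so fingers at the knob's origin pass in front of it. The gate's top edge is 27 mm above the level bolt's axis.
- keeper: The keeper: a bent steel strap 14 mm wide on the front face of the latch post, standing 36 mm out, through which the bolt's end passes. Origin on the post's face, 195 mm above the bench, at the middle of the strap's width. Inside, its upper leg is 15 mm above that; the lower leg is bent up on its far side (pen's -y).
- keeper_lip (a point): Middle of the bent-up edge of the keeper's lower leg, on its far side from the gate, the lip that catches the nose: 26 mm below the keeper's origin.
- bracket: Welded steel T bracket, base 90 x 70 mm, 76 mm high, cooling inside the pen; origin under its middle. Bystander.
- flange: Round steel pipe flange, 92 mm across and 42 mm high, cooling inside the pen; origin under its middle. Bystander.
- rod_can: Open aluminium can of electrode stubs, 74 mm across and 95 mm high (the stubs stand up to 130 mm), in front of the pen near the latch post; origin under its middle. Bystander.
- chipping_hammer: Chipping hammer with a coil-spring handle, 190 mm long, lying on the bench; origin under its shaft 10 mm behind the head. Bystander.
- wire_brush: Wooden wire brush, 260 mm long, 47 mm high; origin under its middle. Bystander.
- bar_clamp: Steel bar clamp with a wooden grip, about 330 x 110 mm, lying flat; origin under the middle of its bar. Bystander.
- angle_offcut: Offcut of steel angle, 160 mm long, 40 x 40 mm; origin under its middle. Bystander.

How it is judged (in metres and radians):
On the way, in this order (a step that is already met when the one before it is completed fails the run):
1. with the knob in the fingers, the bolt's nose is lifted above the keeper's lip before it has been drawn past it (value of joint bolt_sag above -0.045 rad and value of joint bolt below 0.03 m and contact force between the fingers and knob above 1 N), for 0.05 s.
2. the bolt is drawn back until its nose is out of the keeper, the gate not yet swung open (value of joint bolt above 0.034 m and value of joint gate below 0.06 rad and contact force between the fingers and knob above 1 N), for 0.05 s.
3. the gate is pulled ajar by the knob, 60 to 140 mm at its free edge (value of joint gate between 0.19 and 0.46 rad and value of joint bolt above 0.034 m and contact force between the fingers and knob above 1 N), for 0.2 s.
At the end, for the whole second after the job is handed in: The gate stands still (under 0.05 rad/s) between 0.19 and 0.46 rad (60 to 140 mm open at its free edge), the bolt is drawn back out of the keeper (more than 34 mm), and the fingers still hold the knob (more than 1 N on it), all through the last second (all of step 3 and velocity of joint gate between -0.05 and 0.05 rad/s); the arm keeps its last pose, push and grip.
It fails at once if the keeper is wrenched: more than 40 N on it (contact force between keeper and anything else above 40 N).
It fails at once if something else lying on the bench or in the pen is moved by more than 30 mm (distance of any of bracket, flange, rod_can, chipping_hammer, wire_brush, bar_clamp, angle_offcut from where it was at the start of the episode above 0.03 m).
It also fails if it takes over 35 s, if anything falls off the work surface, if the arm or the gripper's body presses on something with over 40 N, if the wrist force passes 120 N, or if a joint passes its speed limit or range.

## Working session

There is one attempt and no reset: what is moved stays moved. The work goes in short steps, Python scripts to look and compute and a shell command to move; the robot and the scene stay as the last step left them, time stands still between calls to the robot, and variables do not carry over. Pictures are saved under pics/ and viewed, and the job is handed in when it is done.

```bash
ls; mkdir -p pics
cat > h.py <<'E'
import numpy as np, cv2
from plant import ctrl
def snap(n,f):
    s=ctrl.snapshot(n); cv2.imwrite('pics/'+f+'.png',s['img']); np.savez('pics/'+f+'.npz',**{k:np.array(s[k]) for k in s}); return s
E
python3 - <<'E'
from h import *
o=ctrl.get_obs(); print(o, ctrl.tip_extent)
for n in ['scene','side','wrist']:
    s=snap(n,n+'0'); print(n,s['fx'],s['fy'],s['cx'],s['cy'],(-np.array(s['R']).T@np.array(s['t'])).round(3))
E
```

```text
pics
{'clock': 0.0, 'joint_pos': array([-5.89500458e+01,  2.05889156e+01,  6.33567808e-01, -2.00612685e-02,
       -7.01367351e+01, -1.65065260e+01]), 'qvel': array([ 0.0396536 ,  0.00201486,  0.07337606, -0.03463168,  0.03219491,
        0.08173349]), 'tau': array([-1.81423053e-03, -5.82722962e+01,  2.93051845e+01,  6.99702144e+00,
        6.79300865e-03, -1.65119905e-04]), 'tool_pos': array([ 0.16935238, -0.65292355,  0.24264974]), 'orientation': array([ 1.79906353e+02, -8.08367137e-03, -1.65463397e+02]), 'force': array([-0.50823073,  0.42625325,  0.44447464]), 'moment': array([-0.08335796,  0.02452107,  0.00254079]), 'opening': 0.08775682965694714} 0.017
scene 427.4042561458005 427.4042561458005 318.2493964259516 193.94431519571518 [ 1.061 -0.856  1.006]
side 513.2393194666518 513.2393194666518 317.74734132599906 196.51141722992787 [-0.244 -1.051  1.38 ]
wrist 309.70691628693146 309.70691628693146 318.347320990927 194.98103286034538 [ 0.096 -0.672  0.384]
```

View pics/scene0.png

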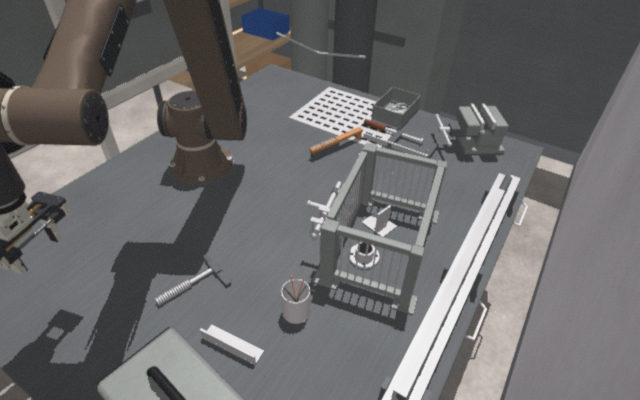

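View pics/side0.png

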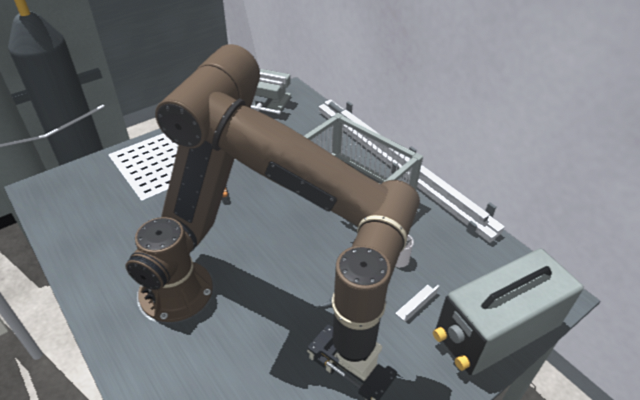

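View pics/wrist0.png

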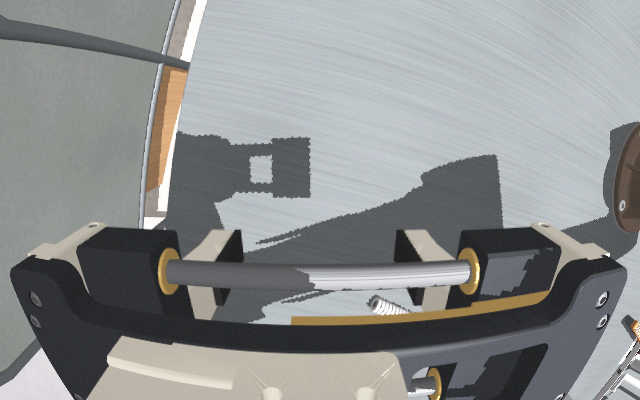

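Run:
```python
from h import *
im=cv2.imread('pics/scene0.png')
c=im[130:320,290:450]; cv2.imwrite('pics/c0.png',cv2.resize(c,(640,760)[:2] if 0 else (505,600),interpolation=cv2.INTER_CUBIC))
c=im[165:250,300:380]; cv2.imwrite('pics/c1.png',cv2.resize(c,(560,595),interpolation=cv2.INTER_CUBIC))
```

```text
(no output)
```

View pics/c0.png

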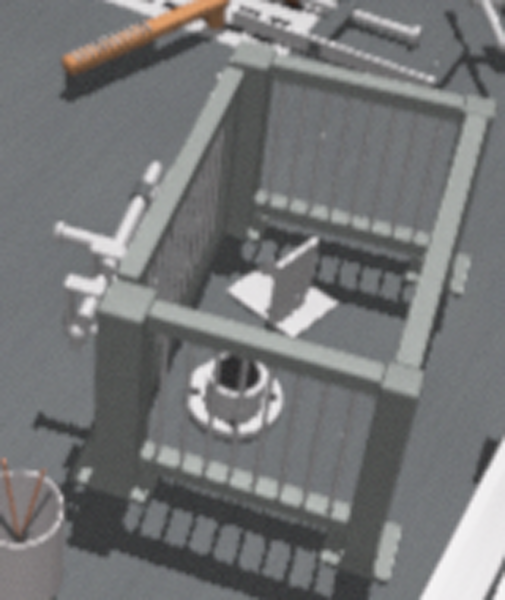

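View pics/c1.png

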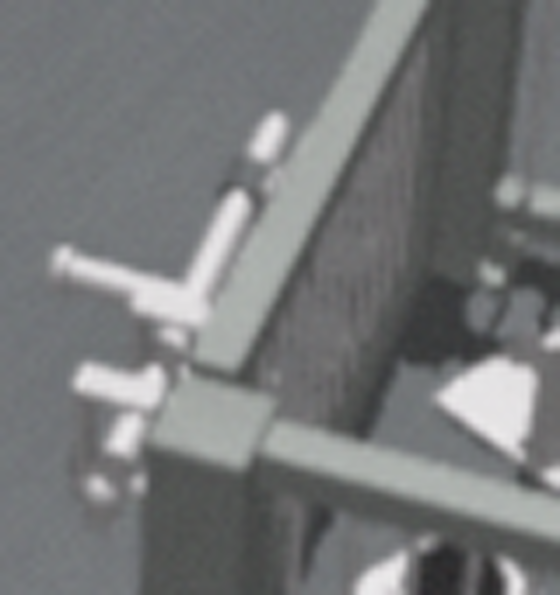

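```bash
cat >> h.py <<'E'
def ray(f,u,v):
    s=np.load('pics/'+f+'.npz'); R=s['R'];t=s['t']
    d=np.array([(u-s['cx'])/s['fx'],(v-s['cy'])/s['fy'],1.])
    return -R.T@t, R.T@d
def atz(f,u,v,z):
    c,d=ray(f,u,v); return c+d*(z-c[2])/d[2]
def proj(f,X):
    s=np.load('pics/'+f+'.npz'); p=s['R']@np.array(X)+s['t']; return np.array([s['cx']+s['fx']*p[0]/p[2], s['cy']+s['fy']*p[1]/p[2]])
E
python3 - <<'E'
from h import *
for n,(u,v),z in [('gate top near',(200,358),.222),('gate top far',(385,5),.222),('post TL',(183,372),.222),('post BL',(150,442),.222),('post BR',(245,470),.222),('post TR',(275,400),.222),('button',(62,262),.187),('stub mid',(100,272),.187),('stub base',(150,290),.187),('rod rear',(272,120),.202),('rodmid',(215,250),.195)]:
    print(n,atz('scene0',300+u/7,165+v/7,z).round(4))
k=600/190.
for n,(u,v) in [('post hinge tl',(230,55)),('hinge tr',(268,62)),('back hinge', (492,105)),('back latch corner',(420,388)),('gate far',(232,75))]:
    print(n,atz('scene0',290+u/k,130+v/k,.222).round(4))
E
```

```text
gate top near [ 0.6651 -0.1667  0.222 ]
gate top far [0.6189 0.0593 0.222 ]
post TL [ 0.6637 -0.1765  0.222 ]
post BL [ 0.6726 -0.2135  0.222 ]
post BR [ 0.7085 -0.2065  0.222 ]
post TR [ 0.6996 -0.1702  0.222 ]
button [ 0.5722 -0.1197  0.187 ]
stub mid [ 0.5882 -0.1162  0.187 ]
stub base [ 0.6106 -0.1141  0.187 ]
rod rear [ 0.6061 -0.0121  0.202 ]
rodmid [ 0.6243 -0.0872  0.195 ]
post hinge tl [0.5941 0.1553 0.222 ]
hinge tr [0.6312 0.1657 0.222 ]
back hinge [0.8421 0.2222 0.222 ]
back latch corner [ 0.9201 -0.1486  0.222 ]
gate far [0.6116 0.1266 0.222 ]
```

```bash
python3 -m handwheel '[[-0.02,0.02,-0.02,0,0,0],[-0.06,0.055,-0.04,0,0,0],[-0.10,0.09,-0.057,0,0,0],[-0.14,0.125,-0.057,0,0,0.01],[-0.18,0.16,-0.057,0,0,0.02],[-0.22,0.195,-0.057,0,0,0.03],[-0.26,0.23,-0.057,0,0,0.04],[-0.30,0.265,-0.057,0,0,0.047]]' -1
```

```text
clock: 1.15
tool_pos: [0.3939, -0.3199, 0.3006]
orientation: [-180.0, 0.0, -168.2]
force: [1.4, -0.2, -0.0]
opening: 0.0875
```

```bash
python3 -m handwheel '[[-0.04,0.038,0,0,0,0],[-0.08,0.075,0,0,0,0],[-0.12,0.113,0,0,0,0],[-0.15,0.14,0,0,0,0],[-0.16,0.15,0,0,0,0],[-0.16,0.15,0,0,0,0]]'
python3 - <<'E'
from h import *
print(ctrl.get_obs()['tool_pos'])
for n in ['scene','side','wrist']: snap(n,n+'1')
E
```

```text
clock: 1.9
tool_pos: [0.5192, -0.1413, 0.3002]
orientation: [180.0, -0.0, -168.1]
force: [-0.6, -0.9, -0.4]
opening: 0.0876
[ 0.5191972  -0.14133466  0.30017089]
```

View pics/wrist1.png

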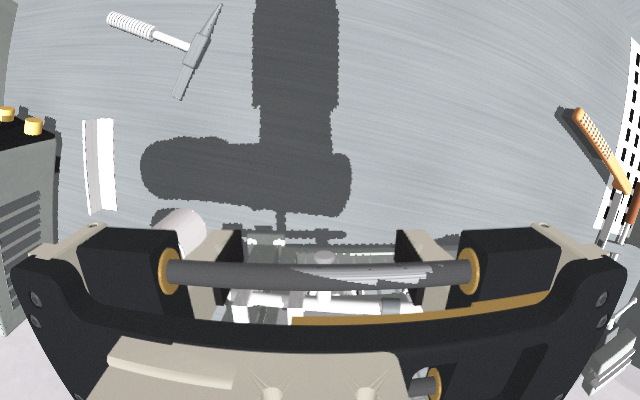

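View pics/side1.png

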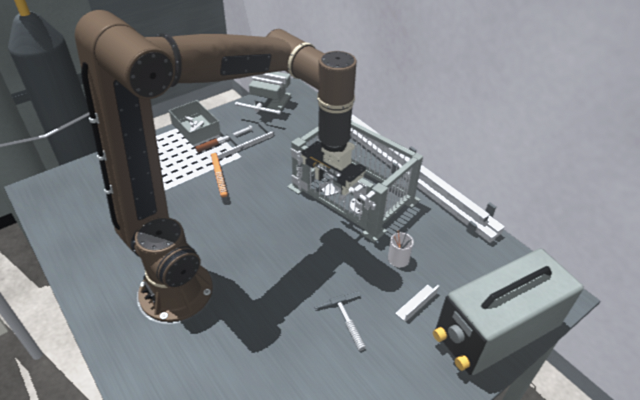

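View pics/scene1.png

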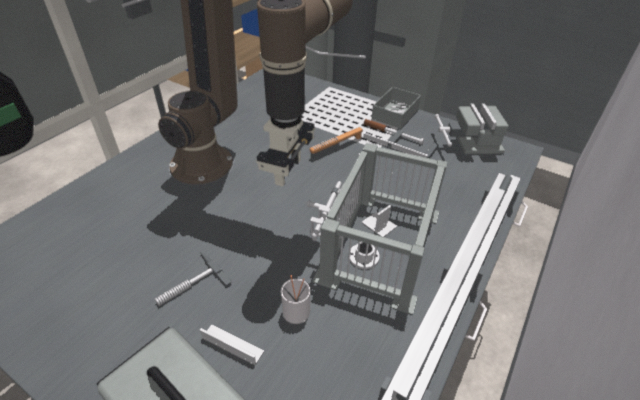

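Run:
```python
from h import *
im=cv2.imread('pics/side1.png')
cv2.imwrite('pics/c2.png',cv2.resize(im[130:240,285:405],(655,600),interpolation=cv2.INTER_CUBIC))
im=cv2.imread('pics/wrist1.png')
cv2.imwrite('pics/c3.png',cv2.resize(im[210:330,210:430],(792,432),interpolation=cv2.INTER_CUBIC))
im=cv2.imread('pics/scene1.png')
c=im[165:250,300:380]; cv2.imwrite('pics/c4.png',cv2.resize(c,(560,595),interpolation=cv2.INTER_CUBIC))
```

```text
(no output)
```

View pics/c2.png

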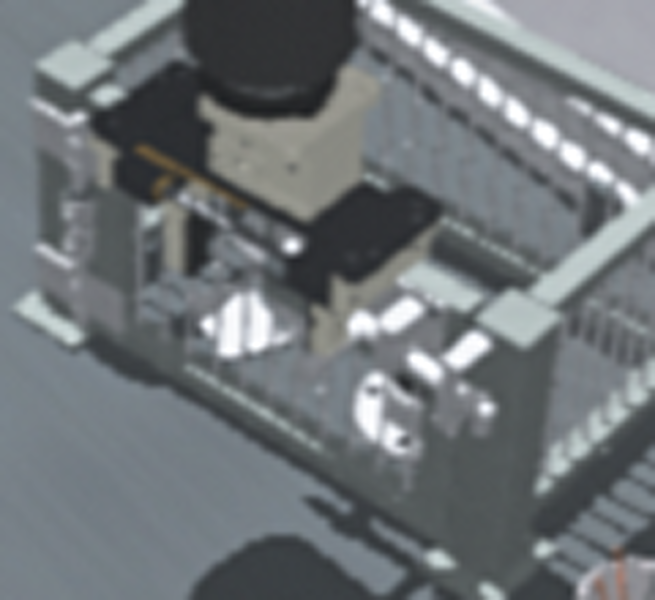

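View pics/c3.png

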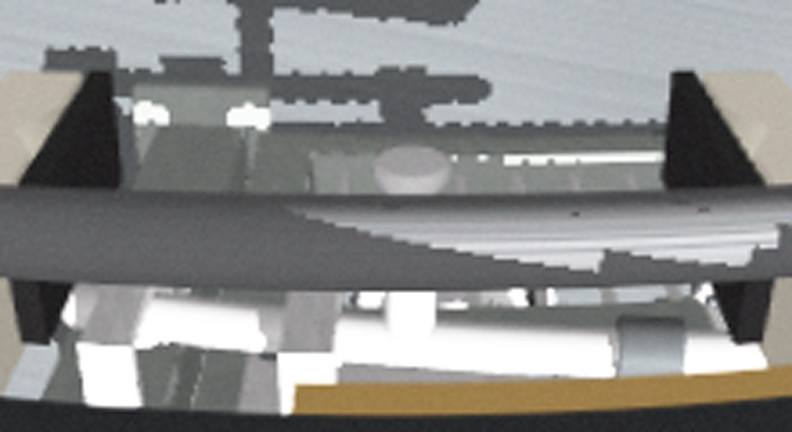

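View pics/c4.png

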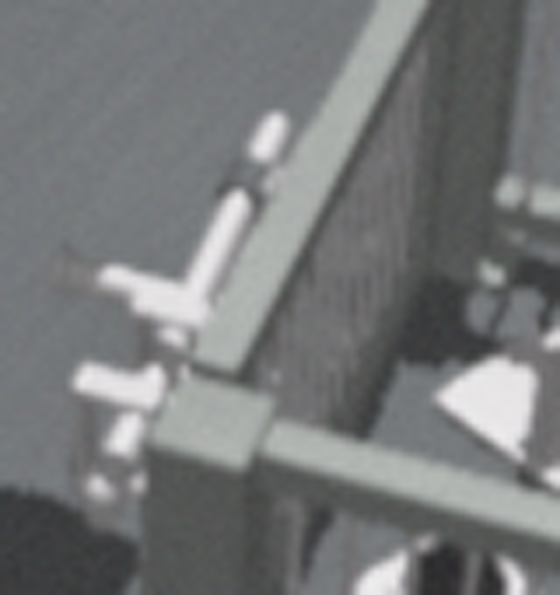

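```bash
cat >> h.py <<'E'
def fray(f,u,v):
    s=np.load('pics/'+f+'.npz'); R=s['R'];t=s['t']
    a=np.array([u-s['cx'],v-s['cy']]); r=np.linalg.norm(a); th=r/s['fx']
    d=np.r_[np.sin(th)*a/r,np.cos(th)]
    return -R.T@t, R.T@d
E
python3 - <<'E'
from h import *
def w(u,v,z):
    c,d=fray('wrist1',210+u/3.6,210+v/3.6); return (c+d*(z-c[2])/d[2]).round(4)
print('button',w(411,168,.187)); print('stub@base',w(411,305,.187)); print('rear guide',w(650,345,.197),'frontguide',w(312,325,.195),'keeper',w(112,325,.21))
def s(u,v,z): return atz('side1',285+u/(655/120),130+v/(600/110),z).round(4)
print('side: button?',s(362,325,.187),s(405,315,.187),'post top', s(470,325,.222),s(520,295,.222))
# model
yaw=np.arctan2(.0785,.3688);
for yaw in (.2,.21):
  x=np.array([np.cos(yaw),np.sin(yaw)]);y=np.array([-x[1],x[0]])
  e=np.array([.6651,-.1667]); hin=e+.316*y
  print(hin, 'knob',hin-.258*y-.054*x,'btn',hin-.258*y-.075*x)
E
```

```text
button [ 0.575  -0.1248  0.187 ]
stub@base [ 0.617  -0.1156  0.187 ]
rear guide [ 0.6123 -0.0495  0.197 ] frontguide [ 0.6238 -0.1415  0.195 ] keeper [ 0.6258 -0.1929  0.21  ]
side: button? [ 0.6292 -0.1162  0.187 ] [ 0.6568 -0.1251  0.187 ] post top [ 0.6564 -0.1823  0.222 ] [ 0.699  -0.1802  0.222 ]
[0.60232049 0.14300104] knob [ 0.60065358 -0.12058428] btn [ 0.58007219 -0.12475634]
[0.59922667 0.14235777] knob [ 0.60019566 -0.12123104] btn [ 0.57965701 -0.1256087 ]
```

```bash
python3 -m handwheel '[[-0.03,0.002,0,0,0,0],[-0.06,0.004,0,0,0,0],[-0.0825,0.0046,0.01,0,0,0],[-0.0825,0.0046,0.04,0,0,0],[-0.0825,0.0046,0.07,0,0,0],[-0.0825,0.0046,0.085,0,0,0],[-0.0825,0.0046,0.085,0,0,0]]'
python3 - <<'E'
from h import *
print(ctrl.get_obs()['tool_pos'])
for n in ['scene','wrist','side']: snap(n,n+'2')
im=cv2.imread('pics/wrist2.png')
cv2.imwrite('pics/c5.png',cv2.resize(im[210:330,210:430],(792,432),interpolation=cv2.INTER_CUBIC))
im=cv2.imread('pics/scene2.png')
c=im[145:250,280:380]; cv2.imwrite('pics/c6.png',cv2.resize(c,None,fx=5.6,fy=5.6,interpolation=cv2.INTER_CUBIC))
E
```

```text
clock: 2.92
tool_pos: [0.5983, -0.1212, 0.2151]
orientation: [180.0, -0.1, -168.2]
force: [0.3, 0.4, 0.6]
opening: 0.0878
[ 0.59828498 -0.12115642  0.21505597]
```

View pics/c5.png

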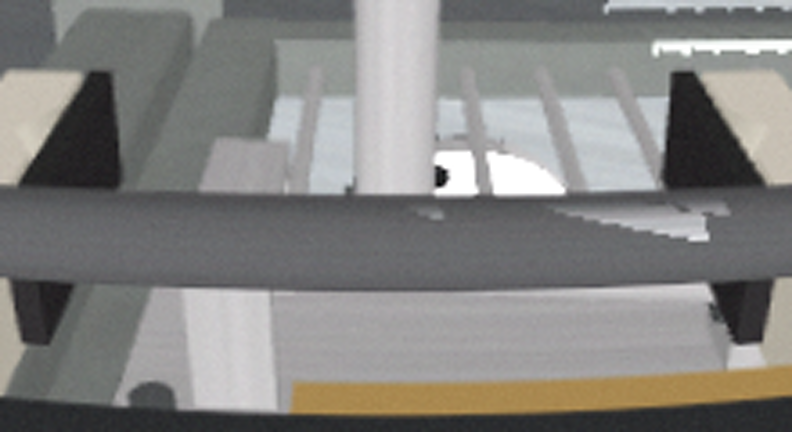

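View pics/c6.png

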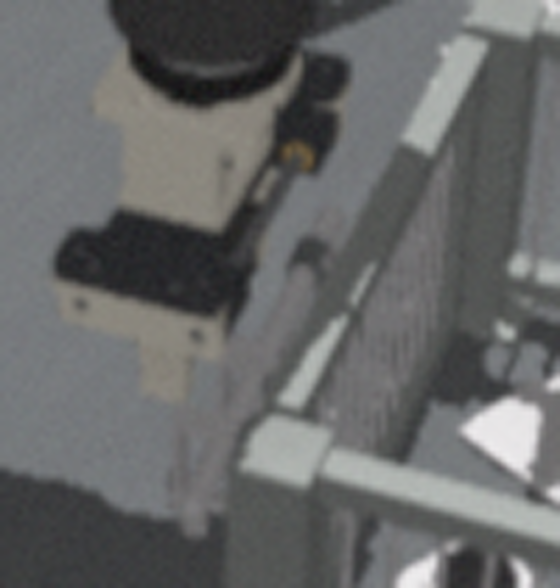

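```bash
python3 -m handwheel '[[-0.001,0.0005,0.015,0,0,0],[-0.001,0.0005,0.03,0,0,0],[-0.001,0.0005,0.03,0,0,0],[-0.001,0.0005,0.03,0,0,0]]'
python3 - <<'E'
from h import *
print(ctrl.get_obs()['tool_pos'])
for n in ['scene','wrist','side']: snap(n,n+'3')
im=cv2.imread('pics/wrist3.png')
cv2.imwrite('pics/c7.png',cv2.resize(im[150:330,210:430],(792,648*1)[:2] if 0 else (733,600),interpolation=cv2.INTER_CUBIC))
im=cv2.imread('pics/scene3.png')
c=im[145:250,280:380]; cv2.imwrite('pics/c8.png',cv2.resize(c,None,fx=5.6,fy=5.6,interpolation=cv2.INTER_CUBIC))
im=cv2.imread('pics/side3.png')
cv2.imwrite('pics/c9.png',cv2.resize(im[130:240,285:405],(655,600),interpolation=cv2.INTER_CUBIC))
E
```

```text
clock: 3.58
tool_pos: [0.5999, -0.1197, 0.1855]
orientation: [-180.0, -0.0, -168.1]
force: [0.2, 1.2, 0.3]
opening: 0.0875
[ 0.59985624 -0.11974862  0.18545584]
```

View pics/c7.png

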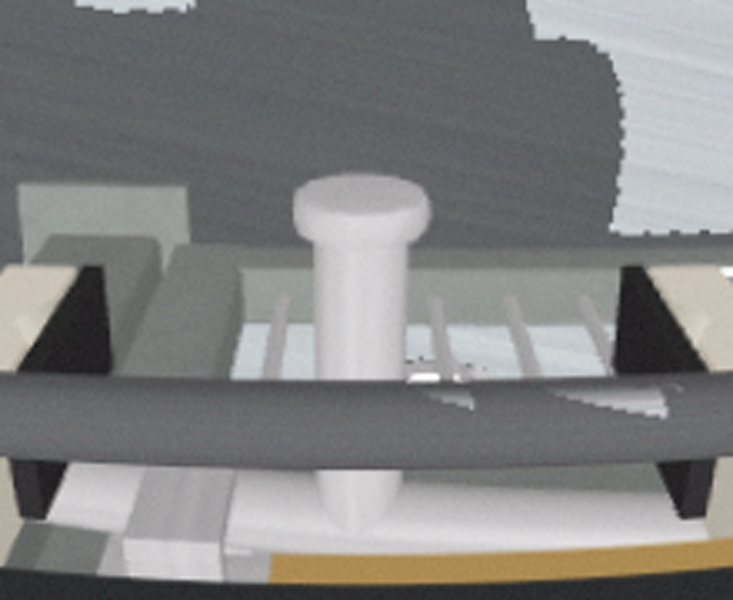

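View pics/c8.png

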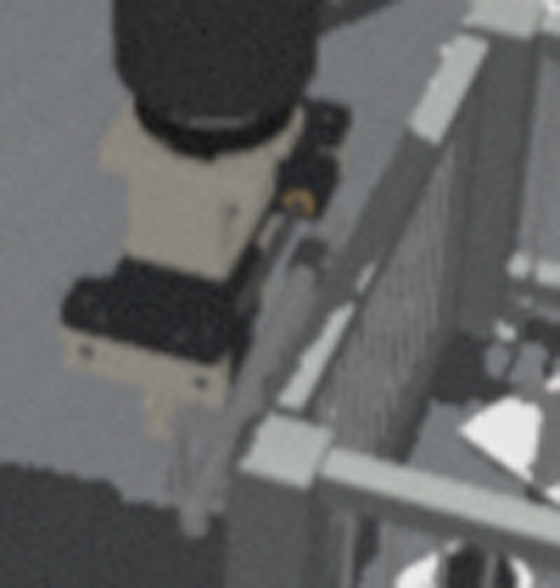

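View pics/c9.png

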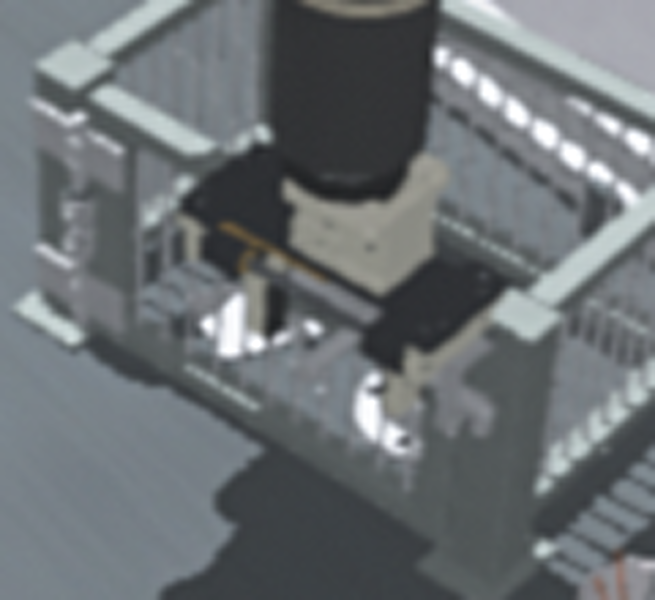

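```bash
python3 -m handwheel '[[0,0,0,0,0,0],[0,0,0,0,0,0],[0,0,0,0,0,0],[0,0,0,0,0,0],[0,0,0,0,0,0],[0,0,0,0,0,0]]' 1
python3 - <<'E'
from h import *
o=ctrl.get_obs();print(o['tool_pos'],o['force'],o['moment'],o['opening'])
snap('wrist','wrist4')
im=cv2.imread('pics/wrist4.png')
cv2.imwrite('pics/c10.png',cv2.resize(im[150:330,210:430],(733,600),interpolation=cv2.INTER_CUBIC))
E
```

```text
clock: 4.47
tool_pos: [0.5998, -0.1197, 0.1855]
orientation: [180.0, -0.0, -168.2]
force: [-0.7, 0.4, -0.3]
opening: 0.0329
[ 0.59975674 -0.11973452  0.18551833] [-0.70893963  0.40834725 -0.32846288] [-0.01595721  0.02980396  0.01601358] 0.032860385076858185
```

View pics/c10.png

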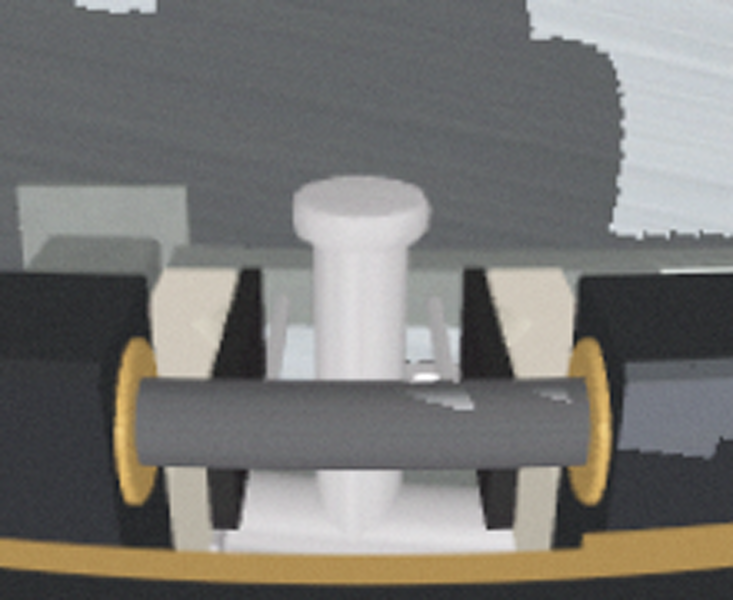

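Fingers are still closing (33 mm open), with the stub centred at crop column 360. I'll continue.

```bash
python3 -m handwheel '[[0,0,0,0,0,0],[0,0,0,0,0,0],[0,0,0,0,0,0],[0,0,0,0,0,0],[0,0,0,0,0,0]]'
python3 - <<'E'
from h import *
o=ctrl.get_obs();print(o['tool_pos'],o['force'],o['moment'],o['opening'])
E
```

```text
clock: 5.15
tool_pos: [0.5999, -0.1198, 0.1856]
orientation: [-180.0, 0.0, -168.2]
force: [0.9, -1.5, -0.0]
opening: 0.0132
[ 0.599866   -0.1197761   0.18559607] [ 0.91046281 -1.52116063 -0.01964494] [-0.38113339 -0.27896815 -0.02396352] 0.013156778263549211
```

```bash
python3 -m handwheel '[[0,0,-0.002,0,0,0],[0,0,-0.004,0,0,0],[0,0,-0.006,0,0,0],[0,0,-0.006,0,0,0],[0,0,-0.006,0,0,0]]'
python3 - <<'E'
from h import *
o=ctrl.get_obs();print(o['tool_pos'],o['force'],o['moment'],o['opening'])
E
```

```text
clock: 5.78
tool_pos: [0.5995, -0.1197, 0.1913]
orientation: [180.0, -0.0, -168.2]
force: [0.8, -0.4, -8.2]
opening: 0.0125
[ 0.59951813 -0.11966554  0.19129478] [ 0.76877074 -0.36429064 -8.1530017 ] [-0.38478185 -0.49129038 -0.08604462] 0.012461371176944286
```

```bash
python3 -m handwheel '[[0,0,-0.0015,0,0,0],[0,0,-0.0015,0,0,0],[0,0,-0.0015,0,0,0]]'
python3 - <<'E'
from h import *
o=ctrl.get_obs();print(o['tool_pos'],o['force'],o['moment'],o['opening'])
for n in ['scene','wrist','side']: snap(n,n+'5')
im=cv2.imread('pics/wrist5.png')
cv2.imwrite('pics/c11.png',cv2.resize(im[150:330,210:430],(733,600),interpolation=cv2.INTER_CUBIC))
im=cv2.imread('pics/scene5.png')
c=im[145:250,280:380]; cv2.imwrite('pics/c12.png',cv2.resize(c,None,fx=5.6,fy=5.6,interpolation=cv2.INTER_CUBIC))
E
```

```text
clock: 6.15
tool_pos: [0.5997, -0.1197, 0.1931]
orientation: [180.0, -0.0, -168.2]
force: [0.4, -0.8, -7.2]
opening: 0.0131
[ 0.59966269 -0.11973427  0.19306609] [ 0.37962678 -0.82416859 -7.24398116] [-0.34503357 -0.32330474 -0.0939405 ] 0.013057036152502326
```

View pics/c11.png

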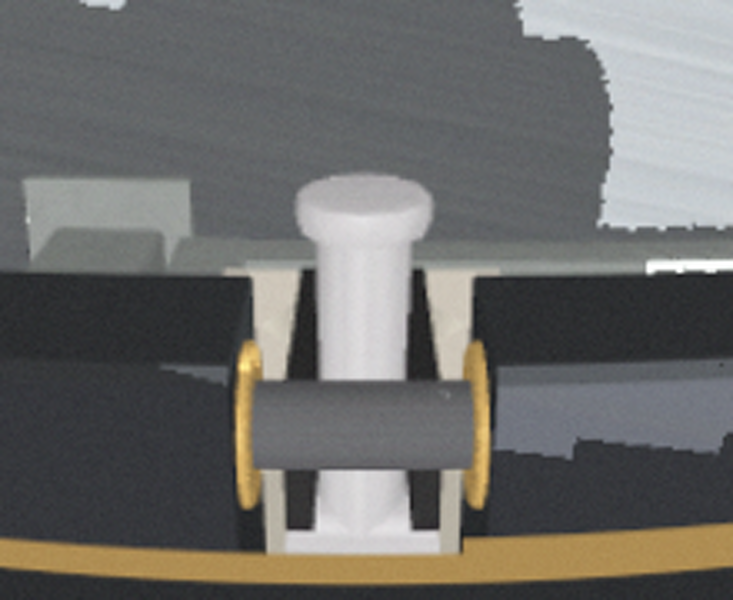

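View pics/c12.png

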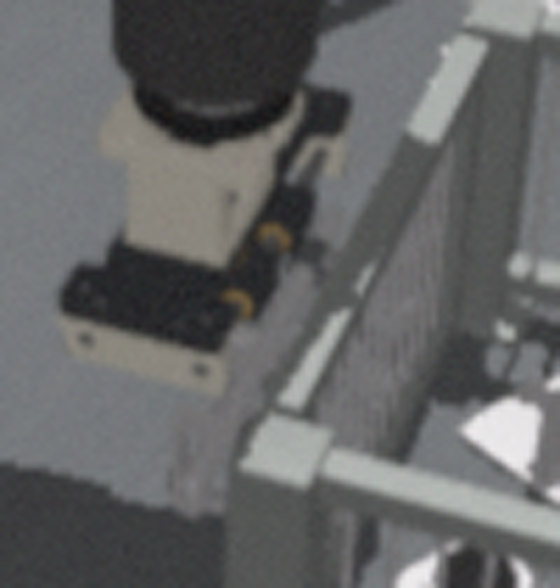

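```bash
python3 -m handwheel '[[0,0.004,0,0,0,0],[0,0.008,0,0,0,0],[0,0.012,0,0,0,0],[0,0.012,0,0,0,0]]'
python3 - <<'E'
from h import *
o=ctrl.get_obs();print(o['tool_pos'],o['force'],o['moment'],o['opening'])
E
```

```text
clock: 6.8
tool_pos: [0.5972, -0.1073, 0.193]
orientation: [180.0, 0.0, -168.1]
force: [0.1, 2.0, -6.3]
opening: 0.0131
[ 0.59723697 -0.10731576  0.1930479 ] [ 0.07552394  2.04339156 -6.3064261 ] [ 0.34186382 -0.19863849 -0.02827887] 0.013065007134618372
```

```bash
python3 -m handwheel '[[0,0.005,0,0,0,0],[0,0.011,0,0,0,0],[0,0.018,0,0,0,0],[0,0.018,0,0,0,0]]'
python3 -m handwheel '[[0,0.006,0,0,0,0],[0,0.012,0,0,0,0],[0,0.017,0,0,0,0],[0,0.017,0,0,0,0]]'
python3 - <<'E'
from h import *
o=ctrl.get_obs();print(o['tool_pos'],o['force'],o['moment'],o['opening'])
for n in ['scene','wrist','side']: snap(n,n+'6')
im=cv2.imread('pics/wrist6.png')
cv2.imwrite('pics/c13.png',cv2.resize(im[150:330,210:430],(733,600),interpolation=cv2.INTER_CUBIC))
im=cv2.imread('pics/scene6.png')
c=im[145:250,280:380]; cv2.imwrite('pics/c14.png',cv2.resize(c,None,fx=5.6,fy=5.6,interpolation=cv2.INTER_CUBIC))
im=cv2.imread('pics/side6.png')
cv2.imwrite('pics/c15.png',cv2.resize(im[130:240,285:405],(655,600),interpolation=cv2.INTER_CUBIC))
E
```

```text
clock: 7.3
tool_pos: [0.5936, -0.0894, 0.1932]
orientation: [180.0, 0.0, -168.1]
force: [0.4, 1.5, -6.3]
opening: 0.0129
clock: 7.8
tool_pos: [0.5904, -0.073, 0.1935]
orientation: [180.0, 0.1, -168.1]
force: [0.4, 1.4, -2.1]
opening: 0.0136
[ 0.59036645 -0.07303558  0.19347204] [ 0.38760542  1.43494516 -2.14883674] [ 0.60637212 -0.1670269   0.01031592] 0.01357689081245881
```

View pics/c13.png

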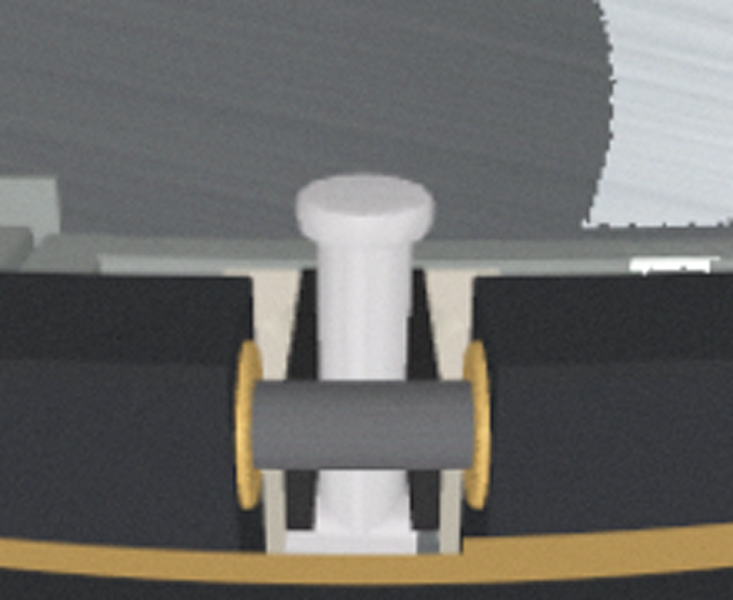

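View pics/c14.png

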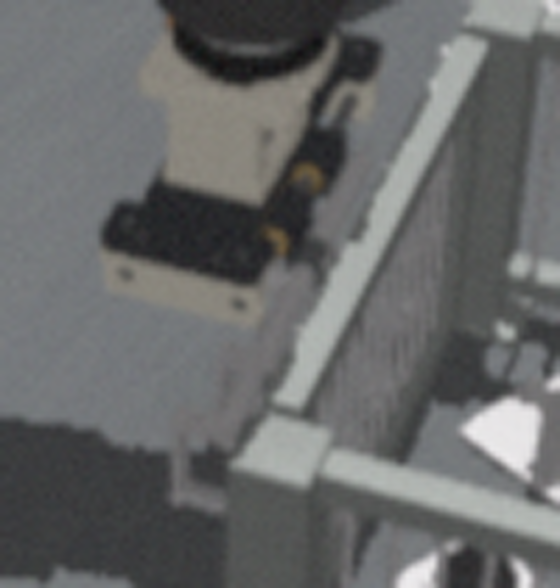

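View pics/c15.png

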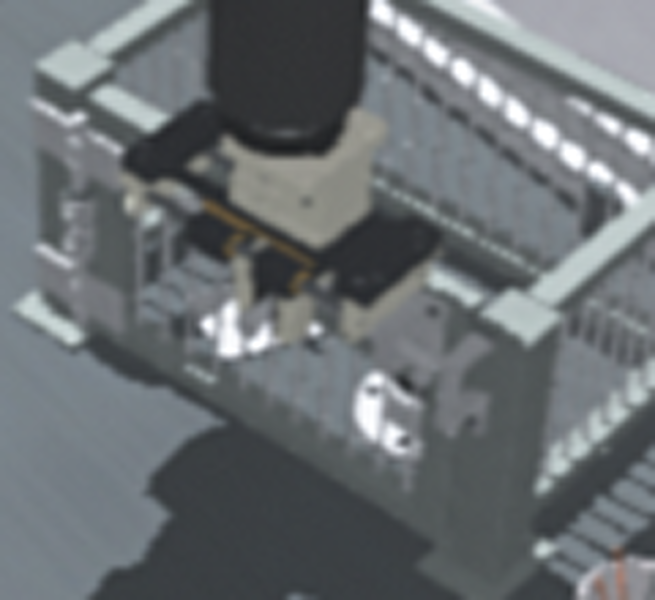

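Run:
```python
from h import *
r=np.array([.054,-.2104])
for th in np.arange(.02,.33,.02):
    c,s=np.cos(th),np.sin(th); d=np.array([[c,-s],[s,c]])@r-r; print(round(th,3),d.round(4))
```

```text
0.02 [0.0042 0.0011]
0.04 [0.0084 0.0023]
0.06 [0.0125 0.0036]
0.08 [0.0166 0.005 ]
0.1 [0.0207 0.0064]
0.12 [0.0248 0.008 ]
0.14 [0.0288 0.0096]
0.16 [0.0328 0.0113]
0.18 [0.0368 0.0131]
0.2 [0.0407 0.0149]
0.22 [0.0446 0.0169]
0.24 [0.0485 0.0189]
0.26 [0.0523 0.021 ]
0.28 [0.056  0.0231]
0.3 [0.0598 0.0254]
0.32 [0.0634 0.0277]
```

```bash
python3 -m handwheel '[[0.002,0.0005,0,0,0,0.01],[0.0042,0.0011,0,0,0,0.02],[0.0084,0.0023,0,0,0,0.04],[0.0125,0.0036,0,0,0,0.06],[0.0166,0.005,0,0,0,0.08],[0.0207,0.0064,0,0,0,0.10],[0.0207,0.0064,0,0,0,0.10]]'
python3 - <<'E'
from h import *
o=ctrl.get_obs();print(o['tool_pos'],o['force'],o['moment'],o['opening'])
for n in ['scene','wrist']: snap(n,n+'7')
im=cv2.imread('pics/wrist7.png')
cv2.imwrite('pics/c16.png',cv2.resize(im[150:330,210:430],(733,600),interpolation=cv2.INTER_CUBIC))
im=cv2.imread('pics/scene7.png')
c=im[145:250,280:380]; cv2.imwrite('pics/c17.png',cv2.resize(c,None,fx=5.6,fy=5.6,interpolation=cv2.INTER_CUBIC))
E
```

```text
clock: 8.82
tool_pos: [0.5681, -0.0719, 0.1932]
orientation: [-180.0, -0.0, -173.9]
force: [3.5, -0.7, -2.5]
opening: 0.0131
[ 0.56806433 -0.07194282  0.19321136] [ 3.54375003 -0.72613814 -2.45499728] [-0.40271967 -1.30338087 -0.09289684] 0.013100725083191817
```

View pics/c16.png

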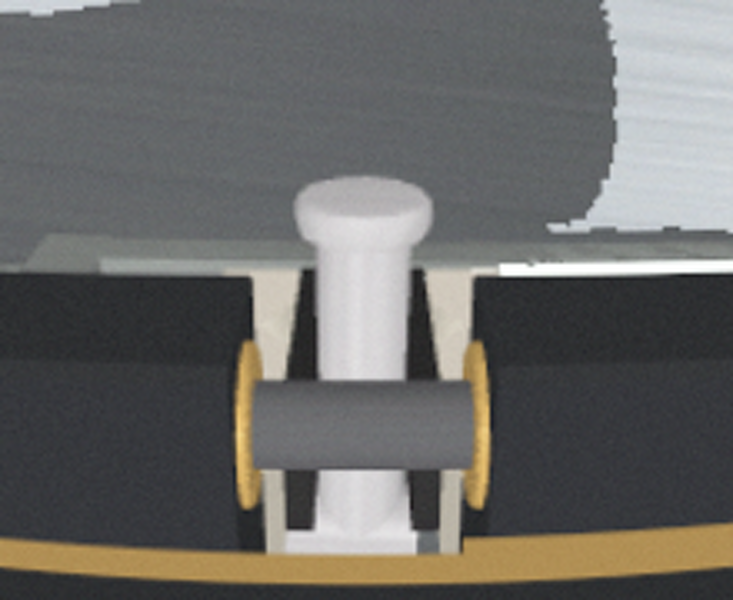

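View pics/c17.png

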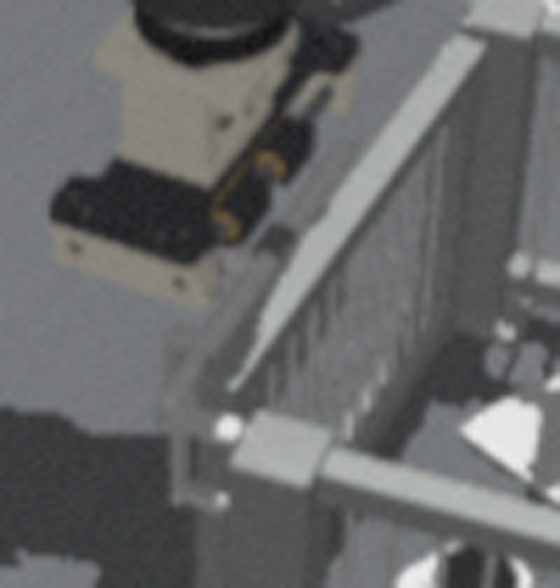

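```bash
python3 -m handwheel '[[0.0042,0.0011,0,0,0,0.02],[0.0105,0.003,0,0,0,0.05],[0.0166,0.005,0,0,0,0.08],[0.0228,0.0072,0,0,0,0.11],[0.0288,0.0096,0,0,0,0.14],[0.0348,0.0122,0,0,0,0.17],[0.0407,0.0149,0,0,0,0.20],[0.0446,0.0169,0,0,0,0.22]]'
python3 -m handwheel '[[0,0,0,0,0,0],[0,0,0,0,0,0],[0,0,0,0,0,0],[0,0,0,0,0,0]]'
python3 - <<'E'
from h import *
o=ctrl.get_obs();print(o['tool_pos'],o['qvel'],o['force'],o['moment'],o['opening'])
for n in ['scene','wrist','side']: snap(n,n+'8')
im=cv2.imread('pics/wrist8.png')
cv2.imwrite('pics/c18.png',cv2.resize(im[150:330,210:430],(733,600),interpolation=cv2.INTER_CUBIC))
im=cv2.imread('pics/scene8.png')
c=im[145:250,280:380]; cv2.imwrite('pics/c19.png',cv2.resize(c,None,fx=5.6,fy=5.6,interpolation=cv2.INTER_CUBIC))
E
```

```text
clock: 9.93
tool_pos: [0.5222, -0.0597, 0.1933]
orientation: [-180.0, 0.0, 173.4]
force: [5.5, -2.7, -2.1]
opening: 0.0129
clock: 10.42
tool_pos: [0.5227, -0.0598, 0.1932]
orientation: [-180.0, 0.0, 173.5]
force: [5.3, -1.6, -1.6]
opening: 0.013
[ 0.5227282  -0.05980879  0.19320167] [-0.02423302 -0.00568091  0.09403061  0.04383746 -0.05076931  0.0086556 ] [ 5.28780229 -1.62486827 -1.58073439] [-0.72538063 -1.64483889 -0.17089156] 0.01296429389805392
```

View pics/c18.png

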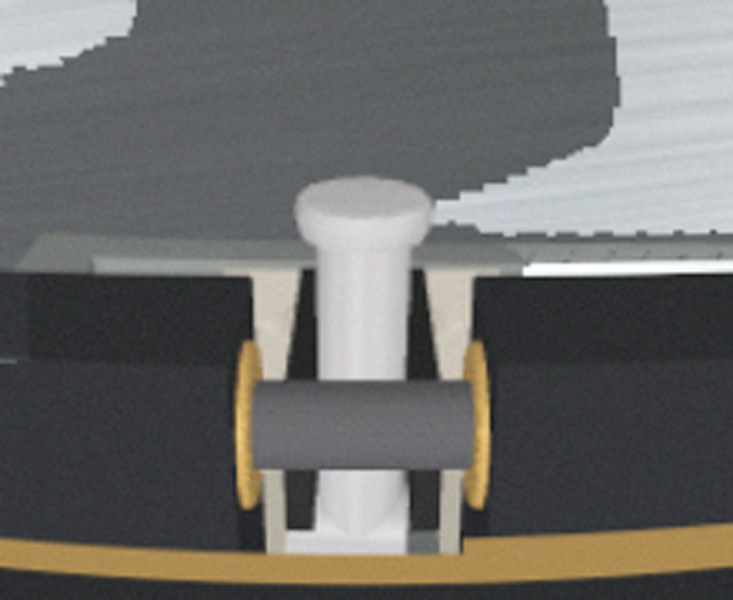

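View pics/c19.png

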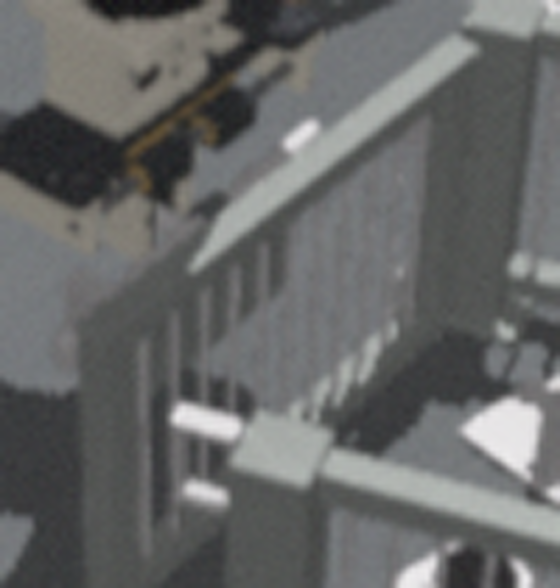

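View pics/side8.png

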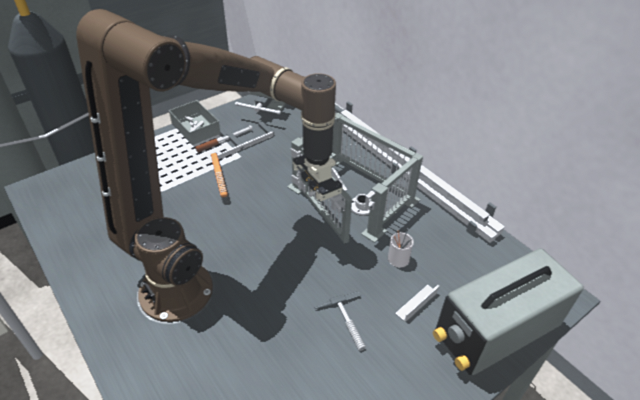

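Run:
```python
from h import *
P=lambda u,v: atz('scene8',280+u/5.6,145+v/5.6,.222)
a=P(80,325); b=P(468,38); print(a,b,'angle',np.arctan2(b[0]-a[0],b[1]-a[1])) 
print(np.linalg.norm((a-np.array([.6651,-.1667,.222]))[:2]))
```

```text
[ 0.56171984 -0.17482849  0.222     ] [0.60702705 0.13591135 0.222     ] angle 0.14478408421471106
0.10369923008064577
```

Run:
```python
from h import *
o=ctrl.get_obs();print(o['clock'],o['tool_pos'],o['opening'],o['force'])
a=cv2.imread('pics/scene1.png').astype(int);b=cv2.imread('pics/scene8.png').astype(int)
for n,(x0,x1,y0,y1) in dict(can=(278,312,272,325),hammer=(155,230,255,305),offcut=(200,265,325,362),brush=(310,365,125,157),bracket=(360,398,203,236),flange=(350,382,240,268)).items(): print(n,np.abs(a-b)[y0:y1,x0:x1].mean().round(1))
ctrl.close_job()
```

```text
10.575 [ 0.52271909 -0.05979203  0.19320444] 0.013270521589523741 [ 4.4587221  -1.07957058 -0.70202147]
can 4.3
hammer 1.7
offcut 1.5
brush 19.5
bracket 1.7
flange 1.8
the job is handed in; nothing more can be done
```

The gate is ajar about 10 cm at its free edge, the knob is still in the fingers, and I handed the job in at about 10.6 s. The run reports no verdict, so what follows is from my own readings.

- **Grip and lift:** I took the knob from above and lifted it 7.5 mm. From the geometry that leaves the bolt tilted by about -0.01 rad. The wrist picture showed no slip.
- **Draw:** I drew the bolt back about 48 mm. No force spike showed at the lip; the arm felt 2 N or less sideways, and the keeper looked empty afterwards.
- **Pull:** I swung the gate along its arc by the knob, turning the tool with it.

**Last checks:**
- **Opening:** the top edge of the gate in the scene picture had moved 104 mm, about 0.33 rad. The edge's direction gave about 0.345 rad, a little more; both are well inside the 0.19–0.46 range.
- **Holding still:** the fingers stood at 13 mm on the 14 mm stub, the arm was still, and it felt about 5 N, which matches the closer's pull.
- **Other things on the bench:** comparing scene pictures, the bracket, flange, hammer and offcut were unchanged, and the can nearly so. The brush patch did differ (19.5, against under 5 for the rest). I put that down to the arm in front of it, because the side picture shows the brush where it was. I did not compare the bar clamp by number; it looked unmoved in the side picture.

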